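# Hold the inspection loupe in focus over a bearing

## Robot

A 6-joint arm with a two-finger parallel gripper is mounted at the origin on the work surface. World frame = base frame: x ahead of the robot, y to its left, z up, the work surface at z = 0. Lengths are in m, angles in rad, forces in N, time in s.
With the tool pointing down it reaches from about 0.3 to 0.775 m from the base axis. Payload 14.6 kg.
Tool frame: the origin (TCP) lies on the centre line of the jaws, within the pads' length; the fingertips stand 19 mm ahead of it and the grasp point (between the pads) is the TCP; z points along the fingers, y is the line along which they close (so a half turn about z gives the same grasp; the last joint's range is limited). The gripper opens to 85 mm and grips with 20 to 120 N. Pads are 22 mm wide; open, the fingers measure 114 mm over their backs; the gripper's body (76 mm by 85 mm) begins 54 mm behind the grasp point. The pads swing forward as they close: fully open they stand 13 mm farther back than shut.
Start: joints at [-0.067, 0.3, 1.521, -0, 1.321, -0.067], TCP at [0.55, -0, 0.25] pointing down, gripper open.
Joint ranges: [-3.03, 3.03], [-0.79, 2.21], [0.23, 2.52], [-1.04, 4.18], [0, 3.07], [-2.55, 2.55]. Speed limits (rad/s): [2.22, 2.22, 2.57, 3.14, 3.14, 3.14].

## Interface

Orientations are given as a rotation vector (axis times angle).
In Python, from rig import r gives the robot as it stands. The module is installed in compiled form; this text tells all that it offers.
- The arm moves only by the shell command python3 -m creep 'ROWS' [FORCE]. ROWS is JSON, one flat list of numbers, 5 for each row, row after row: the shift along the tool's x, y, z in units of 50 mm (1.0 is 50 mm), then the turn about the tool's z in units of 6 degrees (1.0 is 6 degrees), then the closure, from -1 (fully open) to 1 (shut). A call has 1 to 5 rows; each row shifts and turns the commanded pose from where the row before left it, along the tool's axes as they then stand; what a row does not reach is not made up. A row lasts 1/10 s, in which the tool goes at most 50 mm and 8.59 degrees, less where a joint would pass 70% of its speed; a pose out of reach is approached as far as the arm can. A call is refused whole if a number of a shift passes 1 or a number of a turn 1, either way. A call with a gripper value outside its range is refused whole. The fingers move at their own pace and stop on an object; FORCE is the grip in N (left out, the last holds). Time passes only in rows, so rows that do not move let the fingers close. It gives the time, the measured TCP pose, the force, the opening and the grip force at its end, in the units of the state.
- r.state(): the state, without advancing time (a new reading comes with each control period).
- r.read_camera(name): name is "scene" or "side" or "wrist"; returns a dict with "color" (420x560x3 uint8, red, green, blue), "depth" (420x560 float32, m along the optical axis (not along the pixel's ray), 0 where there is no reading), "mtx" (3x3 intrinsics, pixels), "camera_from_world" (4x4, takes a point from world to camera coordinates). Camera axes: x right, y down, z forward; pixel columns grow to the right and rows downward; lengths in m; the calibration is good to about 2 mm. A picture is of the moment at which its call begins.
- r.hand_in(): hands the job in; it is judged then, once.
The state is a dict: "t": time; "joint_positions": joint angles; "dq": joint speeds; "joint_efforts": joint torques, N m; "tool_pos": TCP position; "orientation": TCP orientation; "ft_force": force on the tool from outside, world axes, zero at the start; "moment": the same for the moment, N m; "gripper_width": opening from 0.0 (shut) to 1.0 (fully open); "finger_force": force on a finger pad.
Only numpy, scipy, OpenCV 4.12 (cv2) and the standard library are available. Lean on these libraries where they do the work, as an engineer would, in place of code of your own. Each camera call takes 0.05 s, during which the arm holds its last target. There are 200 camera calls.

## Task

Pull the loupe straight up out of the wooden tool block and hold it over the ball bearing on the inspection stand, so that the lens is centred over the bearing, level, and at the focal height marked by the tip of the sliding pointer on the stand's post. Keep the loupe upright all the way, do not touch the bearing, the stand or the pointer, and leave everything else where it is. Finish holding the loupe still in the gripper at that height: do not put it down or let go.

Things in the scene. Friction and masses are not known exactly. Their poses are not given: they have to be found in the camera images.
- loupe: Loupe, 140 mm tall, 0.11 to 0.2 kg, upright in a socket of the block. Origin: centre of its foot; z up the handle, x towards the lens. Shank 12x12 mm, z 0-42; collar 30x30, z 42-50, rests on the block's top; aluminium handle 16x16 (faces across x and y), z 50-140. A side arm at z 60 carries the level lens ring, 54 mm outside diameter, z 57-63, centre at x 68, overhanging the block's +x side.
- lens (a point): Centre of the loupe's lens, at (68, 0, 60) mm in the loupe's frame; same axes as the loupe: z is the optical axis, up.
- handle (a point): Point on the axis of the loupe's handle at which to grip, at (0, 0, 112) mm in the loupe's frame.
- rack: Dark wooden tool block, fixed, 60 (x) x 240 (y) x 55 mm high; origin: centre of underside, z up. Three square sockets 14 mm wide, 48 mm deep, in its top at y -80, 0 and 80 mm; loupe, screwdriver and T-key stand in them in any order.
- stand: Inspection stand, fixed: dark steel base plate 150 (x -45 to 105) x 100 x 12 mm. Origin: on the underside, directly below the bearing's centre; z up. At x 0, y 0 a square pedestal 44x44 mm, its flat top at z 32, on which the bearing lies. At x 78, y 0 a round post 10 mm in diameter reaching to z 192.
- seat (a point): Centre of the pedestal's top, (0, 0, 32) mm in the stand's frame.
- focus_mark (a point): Tip of the pointer on the stand's post, marking the focal height: the middle of the lens belongs level with it. At x 48, y 0, z 122 to 167 mm in the stand's frame, same axes. The pointer is an aluminium collar, 22 mm in diameter, 14 mm high, on the post, with a 3 mm thick finger pointing to the bearing's axis; it slides stiffly on the post and must stay put.
- bearing: Ball bearing, steel, loose on the pedestal: 52 mm outside diameter, 20 mm bore, 15 mm high. Origin: centre of its underside.
- bearing_top (a point): Centre of the bearing's upper face, 15 mm above its origin.
- screwdriver: Screwdriver with a black handle up to 30 mm in diameter, standing in a socket of the block; 125 mm tall from its foot, of which 42 mm in the socket. Origin: foot, z up. Leave alone.
- t_key: T-handled steel key standing in a socket of the block; crossbar 80 mm along its x, 117 mm tall from its foot, of which 42 mm in the socket. Origin: foot, z up. Leave alone.
- spray_can: Spray can, 64 mm in diameter, 180 mm tall, loose on the table. Origin: centre of underside. Leave alone.
- socket: Steel wrench socket, 32 mm in diameter, 45 mm tall, standing loose. Origin: centre of underside. Leave alone.
- spanner: Spanner lying loose on the table. Leave alone.
- jar: Clear jar, 60 mm in diameter, 70 mm tall. Origin: centre of underside. Leave alone.
- impact_driver: Yellow and black cordless impact driver standing on its battery, 200 mm tall. Origin: centre of underside. Leave alone.
Things that resemble listed ones, but are neither listed nor needed, are in the scene too. What is shaped like the stand but orange or purple is not meant.

How it is judged:
On the way:
1. the loupe is out of its socket, held in the gripper (z of loupe in the frame of rack above 0.06 m and contact force between the fingers and loupe above 1 N), for 0.2 s.
At the end, for the whole second after the job is handed in: Gripper alone holds the loupe, still: lens within 8 mm of the pointer tip's height and 12 mm sideways of the bearing's centre, within 5 degrees of level; bearing seated, pointer shifted under 6 mm, rack tools moved under 20 mm, other things under 30 mm (z of lens in the frame of focus_mark between -0.008 and 0.008 m and horizontal distance between lens and bearing_top below 0.012 m and angle between loupe's own z axis and vertical below 0.09 rad and contact force between the fingers and loupe above 1 N and contact force between loupe and stand below 0.2 N and contact force between loupe and bearing below 0.2 N and contact force between loupe and rack below 0.2 N and contact force between loupe and spray_can below 0.2 N and contact force between loupe and impact_driver below 0.2 N and linear speed of loupe below 0.02 m/s and angular speed of loupe below 0.15 rad/s and horizontal distance between bearing and seat below 0.006 m and angle between bearing's own z axis and vertical below 0.05 rad and distance of focus_mark from where it was at the start of the episode below 0.006 m and distance of each of screwdriver, t_key from where it was at the start of the episode below 0.02 m and distance of each of spray_can, socket, spanner, jar, impact_driver from where it was at the start of the episode below 0.03 m); the arm keeps its last pose, push and grip.
It fails at once if the loupe is tipped by more than 20 degrees (angle between loupe's own z axis and vertical above 0.35 rad).
It fails at once if the loupe, fingers or arm push against the bearing or the stand (contact force between any of loupe, the fingers, the arm and bearing above 2 N or contact force between any of loupe, the fingers, the arm and stand above 2 N).
It fails at once if the pointer is shifted (distance of focus_mark from where it was at the start of the episode above 0.006 m).
It fails at once if another thing is disturbed (distance of any of screwdriver, t_key from where it was at the start of the episode above 0.02 m or distance of any of spray_can, socket, spanner, jar, impact_driver from where it was at the start of the episode above 0.03 m).
It also fails if it takes over 42 s, if anything falls off the work surface, if the arm or the gripper's body presses on something with over 40 N, if the wrist force passes 120 N, or if a joint passes its speed limit or range.

## Working session

There is one attempt and no reset: what is moved stays moved. The work goes in short steps, Python scripts to look and compute and a shell command to move; the robot and the scene stay as the last step left them, time stands still between calls to the robot, and variables do not carry over. Pictures are saved under pics/ and viewed, at most 10 in all, crops included, and the job is handed in when it is done.

```bash
mkdir -p pics; cat > h.py <<'E'
import numpy as np,cv2
from rig import r
def cam(n):
    d=r.read_camera(n); np.savez(''+n+'.npz',**d); return d
def load(n): return np.load(''+n+'.npz')
def world(d):
    K=d['mtx'];z=d['depth'];v,u=np.mgrid[:z.shape[0],:z.shape[1]]
    p=np.stack([(u-K[0,2])/K[0,0]*z,(v-K[1,2])/K[1,1]*z,z],-1)
    T=np.linalg.inv(d['camera_from_world']); w=p@T[:3,:3].T+T[:3,3]; w[z==0]=np.nan; return w
def save(d,name,c=None,s=1):
    im=d['color'][...,::-1]
    if c: im=im[c[1]:c[3],c[0]:c[2]]
    cv2.imwrite('pics/'+name,cv2.resize(im,None,fx=s,fy=s,interpolation=cv2.INTER_CUBIC))
E
python3 - <<'E'
from h import *
for n in('scene','side'):
    d=cam(n); save(d,n+'1.png'); T=np.linalg.inv(d['camera_from_world']);print(n,T[:3,3],T[:3,2])
print(r.state())
E
```

```text
scene [1.42734513 0.33223475 0.7709504 ] [-0.79398885 -0.20148657 -0.57357202]
side [ 0.18813631 -1.05483562  0.75365739] [ 0.23347654  0.84683736 -0.47786525]
{'t': 0.1, 'joint_positions': array([-6.66037807e-02,  3.00409047e-01,  1.52148863e+00, -7.02748391e-06,
        1.32072167e+00, -6.66019638e-02]), 'dq': array([ 7.82372819e-04, -2.54598992e-03, -1.30489422e-03,  1.61961479e-04,
       -1.04165909e-03,  9.20391970e-05]), 'joint_efforts': array([ 5.41233840e-04, -5.44380498e+01, -3.62372375e+01, -1.11349805e-04,
        3.02289474e-03, -1.80062301e-05]), 'tool_pos': array([5.49816690e-01, 5.67359468e-06, 2.49794458e-01]), 'orientation': array([-2.22089822e+00, -2.22089805e+00,  1.06973442e-03]), 'ft_force': array([-0.83807447,  0.72777982,  0.90169893]), 'moment': array([-0.01415795,  0.01216843, -0.01926288]), 'finger_force': 0.0, 'gripper_width': 0.9951813845876316}
```

View pics/scene1.png

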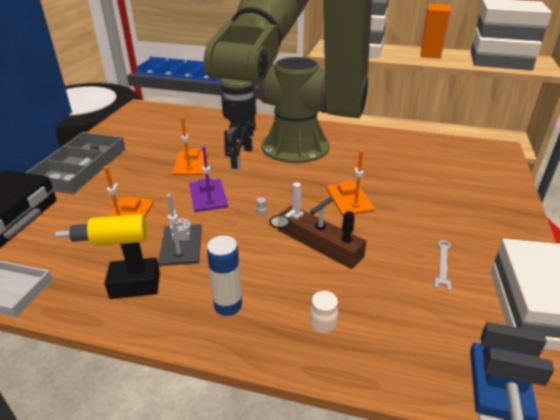

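View pics/side1.png

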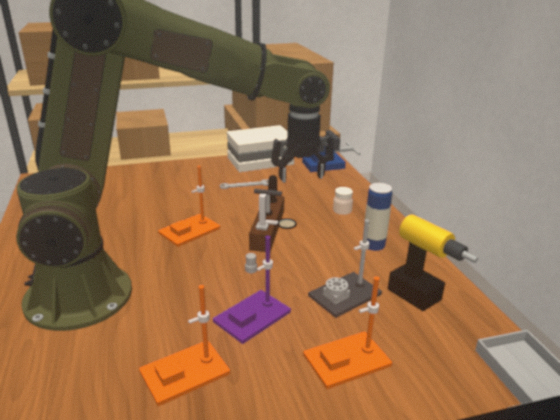

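The only dark stand is at scene (180,240) / side (345,290), and it carries the bearing. The orange stands (scene (190,160), (130,210), (350,195)) and the purple one (208,190) are decoys. The loupe is at scene (297,195), with its lens at (280,222). I'll enlarge both to confirm and measure.

```bash
python3 - <<'E'
from h import *
a=load('scene');b=load('side')
A=cv2.resize(a['color'][170:290,150:380],None,fx=3.4,fy=3.4,interpolation=2)[:300]
A=cv2.resize(a['color'][170:280,150:380],(782,300),interpolation=2);
# side crops: loupe | stand
B=np.hstack([cv2.resize(b['color'][180:260,230:330],(375,300),interpolation=2),cv2.resize(b['color'][215:315,300:436],(407,300),interpolation=2)])
cv2.imwrite('pics/crop1.png',np.vstack([A,B])[...,::-1])
for d,n,bx in((a,'scene',(150,170,380,290)),(b,'side',(230,170,440,320))):
    w=world(d); u0,v0,u1,v1=bx; p=w[v0:v1,u0:u1].reshape(-1,3);p=p[~np.isnan(p[:,0])]
    def rep(t,m):
        q=p[m]
        if len(q)>3: print(n,t,len(q),np.median(q,0).round(4),q.min(0).round(3),q.max(0).round(3))
    for z in(.055,):
        m=abs(p[:,2]-z)<.006; rep('racktop',m)
        if m.any(): print(cv2.minAreaRect(p[m&(p[:,1]>-.2)][:,:2].astype('f4')))
    rep('z.13-.16',(p[:,2]>.12)&(p[:,2]<.16))
for n,d,pts in(('scene',a,[(297,186),(297,195),(297,205),(280,222),(270,222),(180,232),(180,222),(172,200),(170,215),(205,228),(165,255),(176,250),(205,250),(320,215),(348,220)]),('side',b,[(263,198),(263,210),(287,224),(337,283),(337,290),(367,225),(362,246),(312,294),(378,290),(336,309)])):
    w=world(d)
    for u,v in pts: print(n,u,v,w[v,u].round(4))
E
```

```text
scene racktop 1394 [0.5357 0.193  0.055 ] [ 0.334 -0.188  0.049] [0.796 0.309 0.061]
((0.5762506127357483, 0.052819639444351196), (0.3865724802017212, 0.5152329802513123), 12.28947639465332)
scene z.13-.16 974 [0.6686 0.0595 0.1328] [ 0.327 -0.165  0.12 ] [0.816 0.274 0.16 ]
side racktop 1478 [ 0.7458 -0.1635  0.0561] [ 0.421 -0.265  0.049] [0.83  0.296 0.061]
((0.6187036037445068, 0.0477650910615921), (0.395895779132843, 0.4965919256210327), 0.26098817586898804)
side z.13-.16 1328 [ 0.6578 -0.1447  0.1332] [ 0.398 -0.366  0.12 ] [0.81  0.267 0.16 ]
scene 297 186 [0.491  0.1195 0.153 ]
scene 297 195 [0.4879 0.1192 0.1236]
scene 297 205 [0.4911 0.1205 0.0946]
scene 280 222 [0.5484 0.0902 0.0755]
scene 270 222 [0.5595 0.0671 0.0792]
scene 180 232 [ 0.6107 -0.1605  0.0404]
scene 180 222 [ 0.5797 -0.1742  0.0473]
scene 172 200 [ 0.4295 -0.2786 -0.0008]
scene 170 215 [ 0.6647 -0.1467  0.1361]
scene 205 228 [ 0.529  -0.1303 -0.0024]
scene 165 255 [ 0.6716 -0.1769  0.0101]
scene 176 250 [ 0.6546 -0.1538  0.0175]
scene 205 250 [nan nan nan]
scene 320 215 [0.5212 0.187  0.0963]
scene 348 220 [0.5652 0.2615 0.1271]
side 263 198 [0.4827 0.1069 0.1491]
side 263 210 [0.4826 0.1067 0.1131]
side 287 224 [0.5439 0.0837 0.074 ]
side 337 283 [ 0.595  -0.1598  0.0413]
side 337 290 [ 0.5813 -0.1932  0.0479]
side 367 225 [ 0.6624 -0.1474  0.1825]
side 362 246 [ 0.6554 -0.1479  0.1275]
side 312 294 [ 0.5376 -0.1498  0.0126]
side 378 290 [ 0.6953 -0.1772  0.0146]
side 336 309 [ 0.5721 -0.2168  0.0133]
```

View pics/crop1.png

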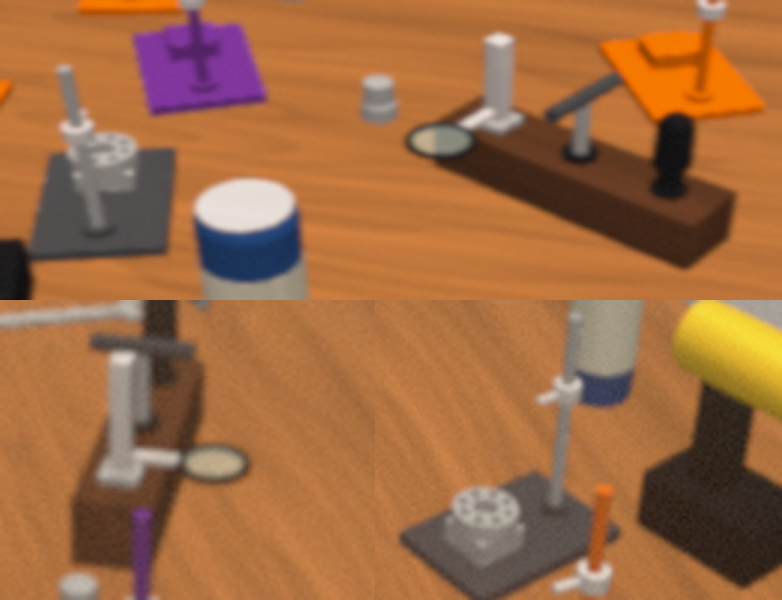

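Crop confirms it. The dark stand has the bearing, post and light pointer, and the loupe has a square light handle with its lens overhanging. Next I'll get precise fits.

```bash
cat > m.py <<'E'
from h import *
from scipy.optimize import least_squares
def circ(q,R):
    return least_squares(lambda c:np.hypot(*(q-c).T)-R,np.median(q,0),loss='soft_l1',f_scale=.002).x
a=load('scene');b=load('side')
for n,d in(('scene',a),('side',b)):
    w=world(d).reshape(-1,3); w=w[~np.isnan(w[:,0])]
    col=None
    near=lambda x,y,rad,z0,z1: w[(np.hypot(w[:,0]-x,w[:,1]-y)<rad)&(w[:,2]>z0)&(w[:,2]<z1)]
    cam=np.linalg.inv(d['camera_from_world'])[:3,3]
    q=near(.587,-.175,.035,.044,.052); print(n,'bearing top',len(q),q.mean(0).round(4),'rect ctr',np.round(cv2.minEnclosingCircle(q[:,:2].astype('f4')),4) if 0 else cv2.minEnclosingCircle(q[:,:2].astype('f4')))
    q=near(.587,-.175,.06,.035,.0435);print(' bearing side fit',len(q),circ(q[:,:2],.026).round(4))
    for z0,z1 in((.03,.07),(.07,.115),(.16,.19)):
        q=near(.662,-.15,.02,z0,z1); print(' post',z0,len(q),q.mean(0).round(4), q.max(0)[2].round(3), circ(q[:,:2],.005).round(4))
    q=near(.662,-.15,.05,.11,.19); h=np.histogram(q[:,2],np.arange(.11,.192,.004)); print(' pointer hist',dict(zip(h[1].round(3),h[0])))
    q=near(.625,-.16,.022,.10,.19); print(' finger',len(q),q.mean(0).round(4),np.percentile(q[:,2],[5,50,95]).round(4))
    q=near(.483,.115,.018,.10,.149); print(' handle',len(q),q.mean(0).round(4),cv2.minAreaRect(q[:,:2].astype('f4')))
    q=near(.483,.115,.02,.150,.158); print(' handle top',len(q),q.mean(0).round(4))
    q=near(.545,.087,.035,.065,.085); print(' lens',len(q),q.mean(0).round(4),cv2.minEnclosingCircle(q[:,:2].astype('f4')))
    q=near(.515,.187,.06,.115,.14); print(' tkey bar',len(q),q.min(0).round(3),q.max(0).round(3))
    q=near(.52,.19,.17,.05,.06); print(' racktop',len(q),cv2.minAreaRect(q[:,:2].astype('f4')))
    # base plate
    q=near(.62,-.165,.11,.009,.015); print(' plate',len(q),cv2.minAreaRect(q[:,:2].astype('f4')))
    for z0,z1,t in((.10,.35,'tall')):
        pass
w=world(a);print('can',w[248,224],w[255,224]);print('purple post',w[165,207],world(b)[245,268], 'socket',w[204,261])
E
sed -i '/for z0,z1,t/,/pass/d' m.py; python3 m.py
```

```text
scene bearing top 138 [ 0.5891 -0.1651  0.0475] rect ctr ((0.5890885591506958, -0.16904743015766144), 0.02733498252928257)
 bearing side fit 57 [ 0.5908 -0.1703]
 post 0.03 50 [ 0.6649 -0.1409  0.051 ] 0.07 [ 0.662  -0.1427]
 post 0.07 62 [ 0.6648 -0.1411  0.0925] 0.114 [ 0.6615 -0.1428]
 post 0.16 49 [ 0.6647 -0.1409  0.1748] 0.19 [ 0.6616 -0.1429]
 pointer hist {np.float64(0.11): np.int64(3), np.float64(0.114): np.int64(3), np.float64(0.118): np.int64(7), np.float64(0.122): np.int64(12), np.float64(0.126): np.int64(19), np.float64(0.13): np.int64(29), np.float64(0.134): np.int64(10), np.float64(0.138): np.int64(6), np.float64(0.142): np.int64(6), np.float64(0.146): np.int64(8), np.float64(0.15): np.int64(6), np.float64(0.154): np.int64(6), np.float64(0.158): np.int64(5), np.float64(0.162): np.int64(6), np.float64(0.166): np.int64(6), np.float64(0.17): np.int64(8), np.float64(0.174): np.int64(7), np.float64(0.178): np.int64(4), np.float64(0.182): np.int64(6), np.float64(0.186): np.int64(8)}
 finger 4 [ 0.6365 -0.1509  0.1272] [0.1248 0.1278 0.1286]
 handle 126 [0.4869 0.1176 0.1249]
[... 1681 characters left out ...]
82), (0.012467808090150356, 0.01619427464902401), 75.80664825439453)
 handle top 26 [0.4818 0.113  0.1532]
 lens 184 [0.5426 0.0854 0.0764] ((0.5411277413368225, 0.08746856451034546), 0.03103698045015335)
 tkey bar 144 [0.48  0.161 0.116] [0.55  0.209 0.134]
 racktop 503 ((0.5162842273712158, 0.1864389181137085), (0.2455308437347412, 0.061001747846603394), 64.5487060546875)
 plate 951 ((0.6291718482971191, -0.15574373304843903), (0.17738154530525208, 0.10435493290424347), 20.576810836791992)
can [0.78893317 0.03969503 0.17769114] [0.8065372  0.04627193 0.17561866]
purple post [ 0.42569936 -0.15302049  0.1369142 ] [ 0.42526532 -0.16314048  0.17527153] socket [0.43500498 0.00376462 0.03884426]
```

Measured geometry matches the given sizes:

| Item | Measured |
|---|---|
| Loupe axis | (0.482, 0.115), yaw −25.4° |
| Bearing | (0.589, −0.170) |
| Post | 78 mm away, at +20.5° |
| Pointer tip z | ≈ 0.129 |

I'll grip across loupe x, because the T-key bar ends about 49 mm away on the +y side. Keeping the loupe's yaw puts the handle opposite the post.

```bash
python3 -m creep '[0.46,-0.27,0,0,-1, 0.46,-0.27,0,0,-1, 0.46,-0.27,0,0,-1, 0.46,-0.27,0,0,-1, 0.46,-0.27,0,0,-1]' 40; python3 -m creep '[0,0,0,0.85,-1, 0,0,0,0.85,-1, 0,0,0,0.85,-1, 0,0,0,0.85,-1, 0,0,0,0.83,-1]'; python3 -m creep '[0,0,0,0,-1, 0,0,0,0,-1]'
python3 - <<'E'
from h import *
from scipy.spatial.transform import Rotation as R
s=r.state();M=R.from_rotvec(s['orientation']).as_matrix();print(s['tool_pos'],M.round(3))
print('err tool axes/50mm',M.T@(np.array([.482,.1152,.125])-s['tool_pos'])/.05)
d=cam('wrist');save(d,'w1.png')
w=world(d).reshape(-1,3);w=w[~np.isnan(w[:,0])]
q=w[(np.hypot(w[:,0]-.482,w[:,1]-.115)<.025)&(abs(w[:,2]-.153)<.006)]
print(len(q),q.mean(0) if len(q) else '', cv2.minAreaRect(q[:,:2].astype('f4')) if len(q) else '')
E
```

```text
t: 0.6
tool_pos: [0.4817, 0.1158, 0.25]
orientation: [-2.221, -2.221, 0.001]
ft_force: [0.1, -0.4, -1.4]
gripper_width: 0.999
finger_force: 0.0
t: 1.1
tool_pos: [0.4824, 0.115, 0.25]
orientation: [-2.658, -1.674, 0.001]
ft_force: [0.5, -0.7, -0.4]
gripper_width: 0.997
finger_force: 0.0
t: 1.3
tool_pos: [0.4824, 0.115, 0.2501]
orientation: [-2.653, -1.683, 0.0]
ft_force: [-0.2, 1.1, -0.9]
gripper_width: 1.002
finger_force: 0.0
[0.4824212  0.11498507 0.25014109] [[ 0.426  0.905 -0.   ]
 [ 0.905 -0.426 -0.   ]
 [-0.    -0.    -1.   ]]
err tool axes/50mm [ 7.30399290e-04 -8.76698586e-03  2.50282429e+00]
657 [0.48344558 0.11962894 0.15226936] ((0.48300015926361084, 0.11899302154779434), (0.016035929322242737, 0.01575070433318615), 65.05906677246094)
```

View pics/w1.png

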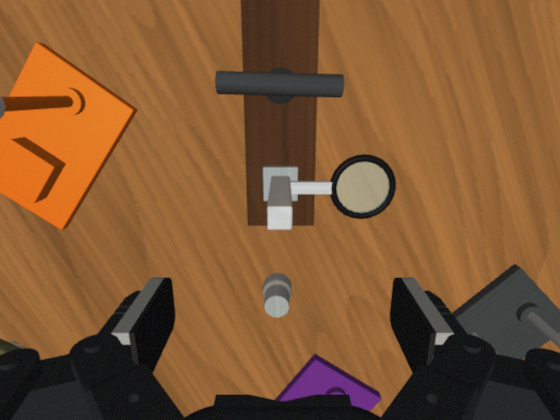

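The wrist view shows the loupe aligned with the jaws: handle top (280,217), lens (362,187), T-key bar clear at (280,84). Next: descend and grip.

```bash
python3 -m creep '[0.04,0,0.5,0,-1, 0,0,0.5,0,-1, 0,0,0.5,0,-1, 0,0,0.5,0,-1, 0,0,0.5,0,-1]'; python3 -m creep '[0,0,0,0,-1, 0,0,0,0,1, 0,0,0,0,1, 0,0,0,0,1, 0,0,0,0,1]' 50;  python3 -m creep '[0,0,0,0,1, 0,0,0,0,1, 0,0,0,0,1, 0,0,0,0,1, 0,0,0,0,1]'
```

```text
t: 1.85
tool_pos: [0.4832, 0.1168, 0.1243]
orientation: [2.653, 1.682, 0.0]
ft_force: [0.1, -0.5, -0.4]
gripper_width: 1.0
finger_force: 0.0
t: 2.35
tool_pos: [0.4837, 0.1169, 0.1261]
orientation: [2.655, 1.679, 0.002]
ft_force: [-0.8, -0.6, 0.4]
gripper_width: 0.332
finger_force: 0.0
t: 2.85
tool_pos: [0.4833, 0.117, 0.1257]
orientation: [-2.655, -1.679, -0.0]
ft_force: [-3.4, 1.8, 5.4]
gripper_width: 0.184
finger_force: 50.6
```

```bash
python3 -m creep '[0,0,-0.15,0,1, 0,0,-0.2,0,1, 0,0,-0.2,0,1, 0,0,-0.2,0,1, 0,0,-0.2,0,1]' 60; python3 -m creep '[0,0,-0.3,0,1, 0,0,-0.3,0,1, 0,0,-0.3,0,1, 0,0,-0.3,0,1, 0,0,-0.3,0,1]';python3 -m creep '[0,0,-0.4,0,1, 0,0,-0.4,0,1, 0,0,-0.4,0,1, 0,0,-0.4,0,1, 0,0,-0.2,0,1]'
python3 - <<'E'
from h import *
from scipy.spatial.transform import Rotation as R
s=r.state();M=R.from_rotvec(s['orientation']).as_matrix();p=s['tool_pos'];print(p,s['finger_force'])
a=cam('scene');b=cam('side');save(b,'s2.png',(200,100,420,265),3)
for d in(a,b):
    w=world(d).reshape(-1,3);w=w[~np.isnan(w[:,0])]
    L=p+M@np.array([0,.068,.052])
    q=w[(np.linalg.norm(w-L,axis=1)<.04)];q=q[abs(q[:,2]-L[2])<.012];c=cv2.minAreaRect(q[:,:2].astype('f4'))
    q=q[np.hypot(*(q[:,:2]-L[:2]).T)<.033]
    A=np.c_[q[:,:2]-L[:2],np.ones(len(q))];co=np.linalg.lstsq(A,q[:,2],rcond=None)[0]
    print('lens pred',L.round(4),len(q),q.mean(0).round(4),cv2.minEnclosingCircle(q[:,:2].astype('f4')),'tilt',co)
print('move',M.T@(np.array([.589,-.170,0])-L)/.05)
E
```

```text
t: 3.35
tool_pos: [0.4835, 0.1168, 0.1739]
orientation: [2.655, 1.679, 0.001]
ft_force: [0.6, 0.0, -1.4]
gripper_width: 0.178
finger_force: 58.5
t: 3.85
tool_pos: [0.4833, 0.1168, 0.2491]
orientation: [2.655, 1.679, 0.001]
ft_force: [-0.1, -0.2, -1.8]
gripper_width: 0.176
finger_force: 58.5
t: 4.35
tool_pos: [0.4835, 0.1168, 0.34]
orientation: [2.654, 1.679, 0.004]
ft_force: [-0.4, -0.2, -0.7]
gripper_width: 0.181
finger_force: 58.5
[0.48346867 0.11678584 0.34000374] 58.532264828681946
lens pred [0.545  0.0877 0.2882] 253 [0.5465 0.0876 0.2889] ((0.5430557131767273, 0.08825434744358063), 0.03010016866028309) tilt [-0.02434441 -0.00247064  0.28891322]
lens pred [0.545  0.0877 0.2882] 174 [0.5433 0.0834 0.2909] ((0.5419543385505676, 0.08524308353662491), 0.03081737831234932) tilt [0.00389457 0.01121    0.29095151]
move [-4.28715481  2.99062281  5.76342528]
```

View pics/s2.png

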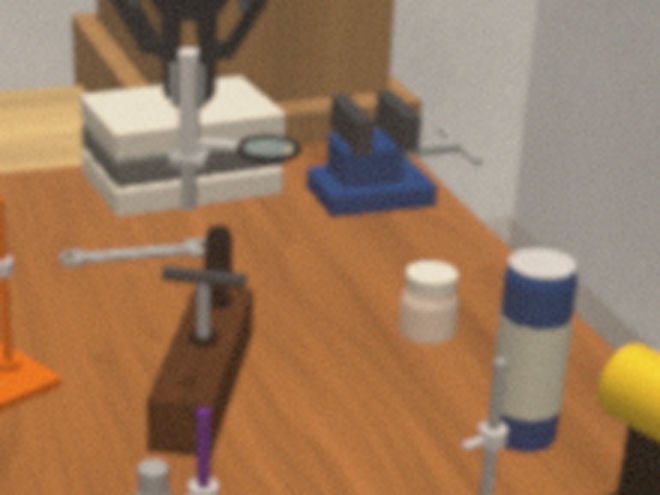

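The loupe is out, upright and level; the lens shows at crop pixel (268,148) and the block with T-key and screwdriver is unmoved. Next: carry it over the bearing while still high.

```bash
python3 -m creep '[-0.2,0.14,0,0,1, -0.44,0.31,0,0,1, -0.44,0.31,0,0,1, -0.44,0.31,0,0,1, -0.44,0.31,0,0,1]'; python3 -m creep '[-0.44,0.31,0,0,1, -0.44,0.31,0,0,1, -0.44,0.31,0,0,1, -0.44,0.31,0,0,1, -0.3,0.2,0,0,1]'; python3 -m creep '[-0.24,0.16,0,0,1, -0.01,0.02,0,0,1, 0,0,0,0,1, 0,0,0,0,1, 0,0,0,0,1]'
cat > c.py <<'E'
from h import *
from scipy.spatial.transform import Rotation as R
s=r.state();M=R.from_rotvec(s['orientation']).as_matrix();p=s['tool_pos'];print(p,s['finger_force'],s['gripper_width'])
L=p+M@np.array([0,.068,.052]);print('pred',L)
for n in('scene','side'):
    d=cam(n);w=world(d).reshape(-1,3);w=w[~np.isnan(w[:,0])]
    q=w[np.hypot(*(w[:,:2]-L[:2]).T)<.034];q=q[abs(q[:,2]-L[2])<.012]
    print(n,len(q),q.mean(0).round(4),cv2.minEnclosingCircle(q[:,:2].astype('f4')))
    q=w[(np.hypot(w[:,0]-.634,w[:,1]+.154)<.014)&(abs(w[:,2]-.135)<.03)]; print(' finger',len(q),q.mean(0).round(4) if len(q) else '',np.percentile(q[:,2],[5,95]) if len(q) else '')
print('move',M.T@(np.array([.589,-.170,.129])-L)/.05)
E
python3 c.py
```

```text
t: 4.95
tool_pos: [0.5035, -0.0031, 0.3366]
orientation: [-2.654, -1.678, 0.002]
ft_force: [-0.2, 0.4, -1.5]
gripper_width: 0.18
finger_force: 58.5
t: 5.45
tool_pos: [0.5242, -0.1276, 0.3363]
orientation: [-2.655, -1.677, 0.003]
ft_force: [0.0, -0.3, -0.5]
gripper_width: 0.18
finger_force: 58.5
t: 5.95
tool_pos: [0.5274, -0.1397, 0.3379]
orientation: [2.654, 1.68, 0.0]
ft_force: [-0.9, -0.1, -1.1]
gripper_width: 0.179
finger_force: 58.5
[ 0.52735223 -0.13966534  0.33787161] 58.546040654182434 0.17868029152357479
pred [ 0.58882583 -0.16874851  0.28587963]
scene 244 [ 0.5894 -0.1679  0.2869] ((0.5872280597686768, -0.16571274399757385), 0.030898049473762512)
 finger 4 [ 0.6372 -0.1504  0.1278] [0.12726932 0.1284839 ]
side 287 [ 0.5865 -0.1722  0.2876] ((0.5849366784095764, -0.17009085416793823), 0.03098258562386036)
 finger 15 [ 0.6405 -0.1513  0.1281] [0.12624053 0.13024415]
move [-0.02147208  0.01348449  3.13759198]
```

```bash
python3 -m creep '[0,0.02,0.35,0,1, 0,0,0.4,0,1, 0,0,0.4,0,1, 0,0,0.4,0,1, 0,0,0.35,0,1]'; python3 -m creep '[0,0,0.3,0,1, 0,0,0.25,0,1, 0,0,0.25,0,1, 0,0,0.2,0,1, 0,0,0.15,0,1]'; python3 -m creep '[0,0,0.1,0,1, 0,0,0,0,1, 0,0,0,0,1, 0,0,0,0,1, 0,0,0,0,1]'; python3 c.py
python3 - <<'E'
from h import *
b=load('side')['color'];a=load('scene')['color']
cv2.imwrite('pics/f.png',np.hstack([cv2.resize(b[180:320,290:430],(400,400),interpolation=2),cv2.resize(a[150:290,120:260],(400,400),interpolation=2)])[...,::-1])
E
```

```text
t: 6.55
tool_pos: [0.5281, -0.1404, 0.2418]
orientation: [-2.655, -1.68, 0.0]
ft_force: [0.6, -1.2, -0.6]
gripper_width: 0.177
finger_force: 58.5
t: 7.05
tool_pos: [0.5282, -0.1408, 0.1845]
orientation: [-2.655, -1.679, 0.0]
ft_force: [-0.1, -0.7, -1.5]
gripper_width: 0.181
finger_force: 58.5
t: 7.55
tool_pos: [0.5284, -0.1409, 0.1807]
orientation: [2.655, 1.679, 0.001]
ft_force: [0.3, -0.5, -1.0]
gripper_width: 0.182
finger_force: 58.5
[ 0.52839141 -0.14086859  0.18066078] 58.542855978012085 0.18199282572148567
pred [ 0.58985876 -0.17003036  0.12870545]
scene 192 [ 0.588  -0.1666  0.1297] ((0.587419867515564, -0.16838370263576508), 0.03090732730925083)
 finger 4 [ 0.6364 -0.1509  0.1271] [0.1260659  0.12820421]
side 291 [ 0.588  -0.1723  0.1306] ((0.5868111848831177, -0.17035679519176483), 0.03055696375668049)
 finger 14 [ 0.6401 -0.1513  0.1279] [0.12463651 0.12974567]
move [-0.00681391 -0.01577325 -0.00590206]
```

View pics/f.png

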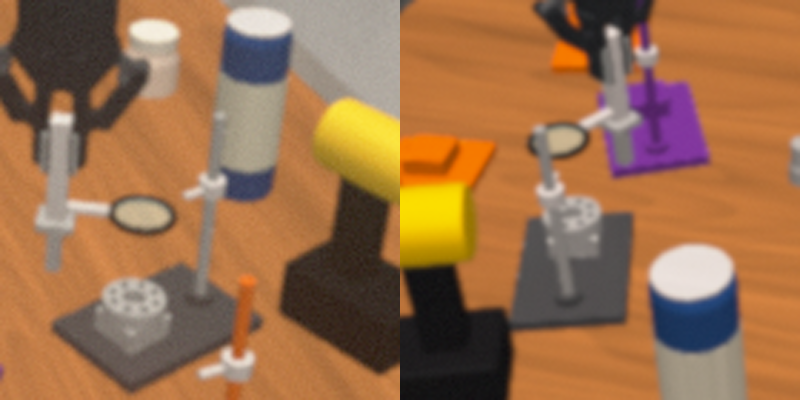

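The lens is level over the bearing (left half: ring at (142,214), bearing at (133,300), pointer tip at (188,193)). Lens and pointer z agree within about 2 mm, and the loupe is clear of everything.

```bash
python3 -c "
from rig import r
print(r.hand_in())"
```

```text
the job is handed in; nothing more can be done
None
```

Job handed in; no verdict came back. The gripper is holding the loupe still and level over the bearing, and by my measurements the lens is within about 3 mm of the bearing's centre and 2 mm of the pointer tip's height.

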